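# Count along the manicure rack and push the buffer block into the third gap

## Task

Starting from the end of the wooden rack where the jar stands, run a fingertip along the tops of the dividers, touching the end divider and then each next one in turn as you count the gaps, until it reaches the third gap. Then push the nail buffer block along the tray, never lifting it, to the front of that gap and push it lengthwise all the way in until it is home against the stop. Leave the jar, the polish bottle and the other manicure things lying where they are.

Things in the scene. Friction and masses are not known exactly. Their poses are not given: they have to be found in the camera images.
- tray: shallow aluminium tray, 380 mm (x) by 500 mm (y), fixed; floor 3 mm thick, rim 12 mm high and 3 mm thick all round; origin under its centre, on the sill. It is turned up to 0.12 rad either way.
- rack: low wooden divider rack fixed to the tray, 246 mm wide (y): seven dividers make six gaps, open on top and in front (-x, towards the robot), closed behind by a back board 20 mm high with a rod above to 31 mm; its face is the stop (x = +45 mm). The gaps' floor is the bare tray floor. Origin on that floor, mid-row, midway from noses (x = -45 mm) to stop; x points into the gaps, y along the row.
- divider_a: upright wooden divider of the rack (a to g run from the rack's +y end to its -y end, 40 mm apart): a rigid plate 6 mm thick (y), 90 mm long (x, rounded nose at -45 mm), 36 mm high with a rounded top edge; origin under its middle on the tray floor, so its top is at z = +36 mm; axes as the rack's. This is the end one at +y.
- divider_b: upright wooden divider of the rack (a to g run from the rack's +y end to its -y end, 40 mm apart): a rigid plate 6 mm thick (y), 90 mm long (x, rounded nose at -45 mm), 36 mm high with a rounded top edge; origin under its middle on the tray floor, so its top is at z = +36 mm; axes as the rack's. 
- divider_c: upright wooden divider of the rack (a to g run from the rack's +y end to its -y end, 40 mm apart): a rigid plate 6 mm thick (y), 90 mm long (x, rounded nose at -45 mm), 36 mm high with a rounded top edge; origin under its middle on the tray floor, so its top is at z = +36 mm; axes as the rack's. 
- divider_d: upright wooden divider of the rack (a to g run from the rack's +y end to its -y end, 40 mm apart): a rigid plate 6 mm thick (y), 90 mm long (x, rounded nose at -45 mm), 36 mm high with a rounded top edge; origin under its middle on the tray floor, so its top is at z = +36 mm; axes as the rack's. 
- divider_e: upright wooden divider of the rack (a to g run from the rack's +y end to its -y end, 40 mm apart): a rigid plate 6 mm thick (y), 90 mm long (x, rounded nose at -45 mm), 36 mm high with a rounded top edge; origin under its middle on the tray floor, so its top is at z = +36 mm; axes as the rack's. 
- divider_f: upright wooden divider of the rack (a to g run from the rack's +y end to its -y end, 40 mm apart): a rigid plate 6 mm thick (y), 90 mm long (x, rounded nose at -45 mm), 36 mm high with a rounded top edge; origin under its middle on the tray floor, so its top is at z = +36 mm; axes as the rack's. 
- divider_g: upright wooden divider of the rack (a to g run from the rack's +y end to its -y end, 40 mm apart): a rigid plate 6 mm thick (y), 90 mm long (x, rounded nose at -45 mm), 36 mm high with a rounded top edge; origin under its middle on the tray floor, so its top is at z = +36 mm; axes as the rack's. This is the end one at -y.
- gap_a (a point): centre of one gap of the rack, on the tray floor midway from the noses (x = -45 mm) to the stop (x = +45 mm); 34 mm clear width; axes as the rack's. Between divider_a and divider_b. The glass file lies in this gap.
- gap_b (a point): centre of one gap of the rack, on the tray floor midway from the noses (x = -45 mm) to the stop (x = +45 mm); 34 mm clear width; axes as the rack's. Between divider_b and divider_c. Empty.
- gap_c (a point): centre of one gap of the rack, on the tray floor midway from the noses (x = -45 mm) to the stop (x = +45 mm); 34 mm clear width; axes as the rack's. Between divider_c and divider_d. Empty.
- gap_d (a point): centre of one gap of the rack, on the tray floor midway from the noses (x = -45 mm) to the stop (x = +45 mm); 34 mm clear width; axes as the rack's. Between divider_d and divider_e. Empty.
- gap_e (a point): centre of one gap of the rack, on the tray floor midway from the noses (x = -45 mm) to the stop (x = +45 mm); 34 mm clear width; axes as the rack's. Between divider_e and divider_f. Empty.
- gap_f (a point): centre of one gap of the rack, on the tray floor midway from the noses (x = -45 mm) to the stop (x = +45 mm); 34 mm clear width; axes as the rack's. Between divider_f and divider_g. The nail clipper lies in this gap.
- buffer: nail buffer block, a plain grey and white bar 95 mm long (x), 26 mm wide (y), 26 mm high, about 45 g, loose on the tray in front of the rack, pointing roughly into the gaps (within 0.3 rad; both ends alike) and clear of the dividers; origin at the centre of its underside. Home against the stop, its origin is at x = -2.5 mm in the gap and 5 mm of it stands out past the noses.
- jar: empty round glass jar with a brass twist cap, 54 mm diameter, 58 mm high, standing loose on the tray just off one end of the rack, about 65 mm from the end divider to its axis: its end is the end to count from. Origin at the centre of its underside.
- polish: small nail polish bottle with a tall tapered black cap, 32 mm diameter, 72 mm high, standing loose just off the other end of the rack. Origin at the centre of its underside.
- dryer: handheld battery nail dryer, white, 152 mm long (y), 50 mm wide, 32 mm high, with a round grilled fan head at +y and a toggle switch, lying behind the rack. Origin on its underside. A bystander.
- file: small glass nail file, 88 by 13 by 4 mm, lying flat in gap a. Origin at the centre of its underside. A bystander.
- clipper: steel nail clipper, 62 by 14 by 11 mm, lying in gap f. Origin on its underside. A bystander.
- comb: pink plastic comb, 130 mm long (y), 27 mm wide, 5 mm thick, lying flat behind the rack. Origin on its underside. A bystander.
- stick: wooden orange stick, 114 mm long (y), 5 mm thick, lying behind the rack. Origin on its underside. A bystander.
Things that resemble listed ones, but are neither listed nor needed, are in the scene too. Of the things like the buffer, leave any that is blue or red; of the rest the larger one is meant.

How it is judged (in metres and radians):
On the way, in this order (a step that is already met when the one before it is completed fails the run):
1. a fingertip touches the end divider on the jar's side (((y of jar in the frame of rack above 0 m and contact force between the fingers and divider_a above 0.2 N) or (y of jar in the frame of rack below 0 m and contact force between the fingers and divider_g above 0.2 N))), for 0.02 s.
2. then the second divider from that end (((y of jar in the frame of rack above 0 m and contact force between the fingers and divider_b above 0.2 N) or (y of jar in the frame of rack below 0 m and contact force between the fingers and divider_f above 0.2 N))), for 0.02 s.
3. then the third divider from that end, which begins the third gap (((y of jar in the frame of rack above 0 m and contact force between the fingers and divider_c above 0.2 N) or (y of jar in the frame of rack below 0 m and contact force between the fingers and divider_e above 0.2 N))), for 0.02 s.
4. then the buffer block is pushed home in the third gap from the jar's end (((y of jar in the frame of rack above 0 m and x of buffer in the frame of gap_c between -0.0075 and 0.002 m and y of buffer in the frame of gap_c between -0.009 and 0.009 m and z of buffer in the frame of gap_c below 0.005 m and angle between the x axis of buffer and the x axis of rack, either way round below 0.15 rad) or (y of jar in the frame of rack below 0 m and x of buffer in the frame of gap_d between -0.0075 and 0.002 m and y of buffer in the frame of gap_d between -0.009 and 0.009 m and z of buffer in the frame of gap_d below 0.005 m and angle between the x axis of buffer and the x axis of rack, either way round below 0.15 rad))), for 0.2 s.
At the end, for the whole second after the job is handed in: The buffer block lies flat in the third gap from the jar's end, within 5 mm of the stop, 9 mm of the gap's middle line and 0.15 rad of its direction, at rest; the jar and polish bottle stand, and all bystanders are within 15 mm of where they were (((y of jar in the frame of rack above 0 m and x of buffer in the frame of gap_c between -0.0075 and 0.002 m and y of buffer in the frame of gap_c between -0.009 and 0.009 m and z of buffer in the frame of gap_c below 0.005 m and angle between the x axis of buffer and the x axis of rack, either way round below 0.15 rad) or (y of jar in the frame of rack below 0 m and x of buffer in the frame of gap_d between -0.0075 and 0.002 m and y of buffer in the frame of gap_d between -0.009 and 0.009 m and z of buffer in the frame of gap_d below 0.005 m and angle between the x axis of buffer and the x axis of rack, either way round below 0.15 rad)) and linear speed of buffer below 0.01 m/s and distance of each of jar, polish, file, clipper, dryer, comb, stick from where it was at the start of the episode below 0.015 m and angle between each of jar, polish's own z axis and vertical below 0.5 rad); the robot touches nothing.
It fails at once if the buffer block is lifted or tipped: more than 12 mm off the tray floor or leaning more than 0.4 rad (z of buffer in the frame of rack above 0.012 m or angle between buffer's own z axis and vertical above 0.4 rad).
It fails at once if the jar or the polish bottle is moved more than 15 mm or tipped over (distance of any of jar, polish from where it was at the start of the episode above 0.015 m or angle between any of jar, polish's own z axis and vertical above 0.5 rad).
It fails at once if the glass file, nail clipper, dryer, comb or orange stick is moved more than 15 mm (distance of any of file, clipper, dryer, comb, stick from where it was at the start of the episode above 0.015 m).
It also fails if it takes over 64 s, if anything falls off the work surface, if the arm or the gripper's body presses on something with over 40 N, if the wrist force passes 120 N, or if a joint passes its speed limit or range.

## Robot

A 7-joint arm with a two-finger parallel gripper is mounted at the origin on the work surface. World frame = base frame: x ahead of the robot, y to its left, z up, the work surface at z = 0. Lengths are in m, angles in degrees, forces in N, time in s.
With the tool pointing down it reaches from about 0.425 to 0.875 m from the base axis. Payload 4.7 kg.
Tool frame: the origin (TCP) lies at the very end of the fingers, on their centre line; the grasp point (between the pads) lies 19 mm behind it (pinch_z is the distance from the TCP to the grasp point, in m); z points along the fingers, y is the direction in which the jaws open and shut (so a half turn about z gives the same grasp; the last joint's range is limited). The gripper opens to 87 mm and grips with 3 to 60 N. Pads are 19 mm wide; open, the fingers measure 117 mm over their backs; the gripper's body (75 mm by 190 mm) begins 51 mm behind the grasp point.
Start: joints at [0.808, 18.392, -4.016, 83.108, 1.295, 78.541, -3.26], TCP at [0.65, -0, 0.223] pointing down, gripper open.
Joint ranges: [-163.93, 163.93], [-17.29, 119.83], [-79.2, 71.16], [3.27, 140.29], [-89.18, 269.18], [5.43, 117.66], [-154.24, 154.24]. Speed limits (degrees/s): [147.25, 147.25, 180, 180, 180, 180, 180].

## Interface

Orientations are given as [roll, pitch, yaw] about the fixed x, y, z axes, in that order (R = Rz(yaw) Ry(pitch) Rx(roll)).
In Python, from cell import get_obs, read_camera, camera_params, sign_off, pinch_z gives the robot as it stands.
- The arm moves only by the shell command python3 -m handwheel 'ROWS' [FORCE]. ROWS is JSON, a list of rows, each a list of 5 numbers: the finger opening in m, from 0 to 0.087, then the shift along the tool's x, y, z in m, then the turn about the tool's z in rad. In form: [[jaw, tx, ty, tz, twist], ...]. A call has 1 to 20 rows; each row is the pose to reach, as a shift and turn from the pose commanded when the call began, along the tool's axes at that moment; what a row does not reach only later rows make up. A row lasts 1/10 s, in which the tool goes at most 50 mm and 8.59 degrees, less where a joint would pass 70% of its speed; a pose out of reach is approached as far as the arm can. A call with a gripper value outside its range is refused whole. The fingers move at their own pace and stop on an object; FORCE is the grip in N (left out, the last holds). Time passes only in rows, so rows that repeat a pose let the fingers close. It gives the time, the measured TCP pose, the force and the opening at its end, in the units of the state.
- get_obs(): the state, without advancing time (a new reading comes with each control period).
- read_camera(name): name is "scene" or "side" or "wrist"; returns the picture (480x640x3 uint8, blue, green, red); there is no depth.
- camera_params(name): a dict with "camera_matrix" (3x3 intrinsics, pixels), "R" (3x3) and "t" (3): a world point X has camera coordinates R X + t. Camera axes: x right, y down, z forward; pixel columns grow to the right and rows downward; lengths in m; the calibration is good to about 2 mm. A picture is of the moment at which its call begins: read the wrist's pose just before it. camera_params takes no time and is no camera call; for the wrist camera it gives the pose at the moment of the call.
- sign_off(): hands the job in, once; it reports no verdict.
The state is a dict: "time_s": time; "qpos": joint angles; "joint_velocities": joint speeds; "effort": joint torques, N m; "tool_pos": TCP position; "tool_rot": TCP orientation; "force": force on the tool from outside, world axes, zero at the start; "wrist_torque": the same for the moment, N m; "grip_width": finger opening in m.
Only numpy, scipy, OpenCV 4.12 (cv2) and the standard library are available. Lean on these libraries where they do the work, as an engineer would, in place of code of your own. Each camera call takes 0.05 s, during which the arm holds its last target.

## Working session

There is one attempt and no reset: what is moved stays moved. The work goes in short steps, Python scripts to look and compute and a shell command to move; the robot and the scene stay as the last step left them, time stands still between calls to the robot, and variables do not carry over. Pictures are saved under pics/ and viewed, and the job is handed in when it is done.

```bash
mkdir -p pics; ls; python3 - <<'E'
from cell import *
import cv2
print(get_obs())
for n in ("scene","side","wrist"):
    p=camera_params(n); im=read_camera(n); cv2.imwrite(f"pics/{n}0.png",im)
    print(n,p)
E
```

```text
pics
{'time_s': 0.0, 'qpos': array([ 0.80854832, 18.44037953, -4.01605675, 83.1744491 ,  1.29756559,
       78.54138704, -3.26074979]), 'joint_velocities': array([-0.01731772, -0.08641663,  0.00029341, -0.00574632, -0.07602661,
       -0.043672  , -0.00966002]), 'effort': array([-2.58547143e-04, -4.91284704e+01, -4.03903294e-01, -3.12526345e+01,
       -6.40594075e-02,  4.37659642e-02,  1.61017233e-04]), 'tool_pos': array([ 6.49445416e-01, -6.93647350e-05,  2.21450618e-01]), 'tool_rot': array([-1.79889174e+02,  8.09976369e-03,  9.00014600e+01]), 'force': array([0.55298772, 0.17844928, 0.65495339]), 'wrist_torque': array([ 0.03640024,  0.04855152, -0.02847687]), 'grip_width': 0.08663451824171677}
scene {'camera_matrix': array([[591.35228665,   0.        , 324.97447621],
       [  0.        , 591.35228665, 243.8104832 ],
       [  0.        ,   0.        ,   1.        ]]), 'R': array([[ 0.52465969,  0.8512042 ,  0.01355085],
       [ 0.69760568, -0.42075345, -0.57992486],
       [-0.48793291,  0.31371634, -0.81455726]]), 't': array([-0.34567972, -0.31435382,  1.29968187])}
side {'camera_matrix': array([[462.68915393,   0.        , 320.92409634],
       [  0.        , 462.68915393, 232.04342121],
       [  0.        ,   0.        ,   1.        ]]), 'R': array([[ 0.90918674, -0.41632698, -0.00716387],
       [-0.28384937, -0.60710721, -0.74219295],
       [ 0.30464571,  0.67682544, -0.67014798]]), 't': array([-0.41889585,  0.22639669,  0.81297582])}
wrist {'camera_matrix': array([[386.2923373 ,   0.        , 325.77119383],
       [  0.        , 386.2923373 , 245.93237718],
       [  0.        ,   0.        ,   1.        ]]), 'R': array([[ 9.99997329e-01, -1.70917721e-04, -2.30514173e-03],
       [ 4.90767032e-04, -9.58825976e-01,  2.83993849e-01],
       [-2.25876935e-03, -2.83994221e-01, -9.58823331e-01]]), 't': array([-0.64946614, -0.03549963,  0.3927771 ])}
```

View pics/scene0.png

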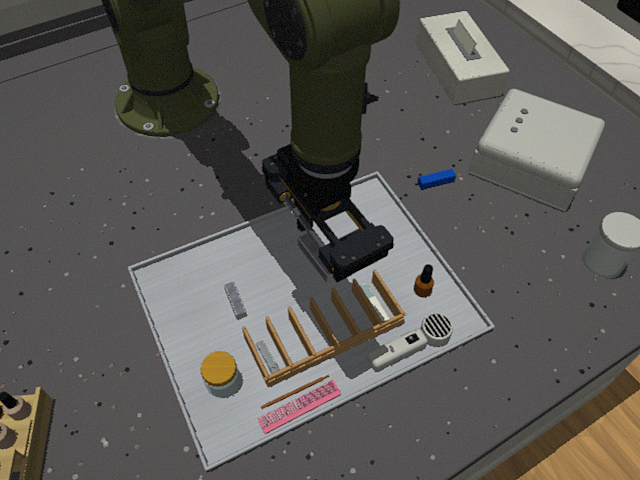

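View pics/side0.png

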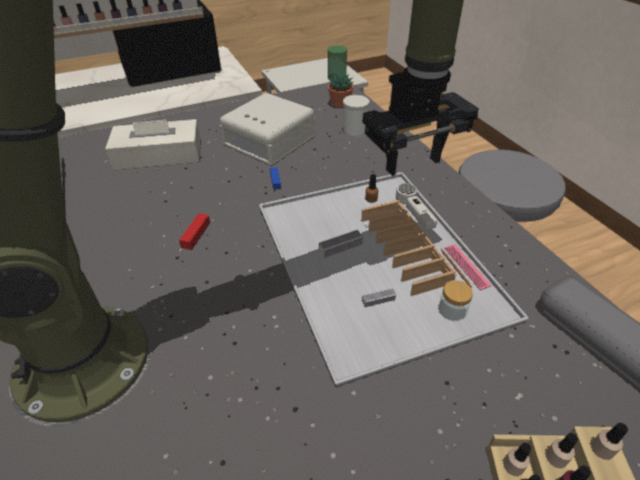

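View pics/wrist0.png

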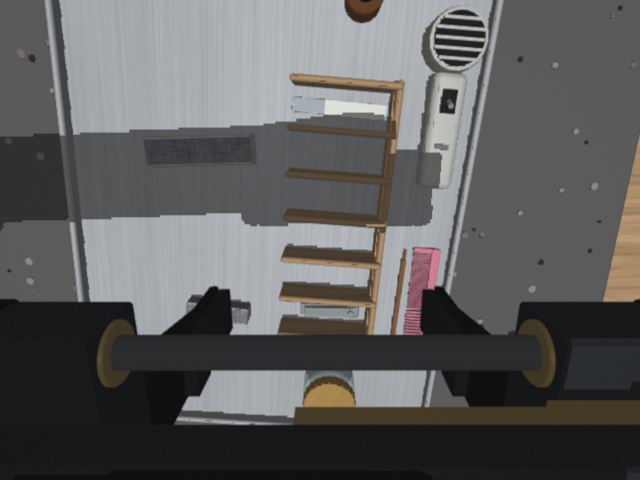

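The jar stands at the rack's -y end, so the count is g, f, e and the target is gap_d. The large grey block at wrist pixel (200,150) is the buffer; the small grey one at (218,308) is the decoy. I'll enlarge to measure.

```bash
python3 - <<'E'
import cv2
im=cv2.imread("pics/wrist0.png")
c=cv2.resize(im[60:345,265:415],None,fx=4,fy=4,interpolation=cv2.INTER_CUBIC)
cv2.imwrite("pics/w_rackA.png",c[:580]); cv2.imwrite("pics/w_rackB.png",c[560:])
b=cv2.resize(im[120:180,130:270],None,fx=5.5,fy=5.5,interpolation=cv2.INTER_CUBIC)
cv2.imwrite("pics/w_buf.png",cv2.convertScaleAbs(b,alpha=2.5))
E
```

```text
(no output)
```

View pics/w_rackA.png

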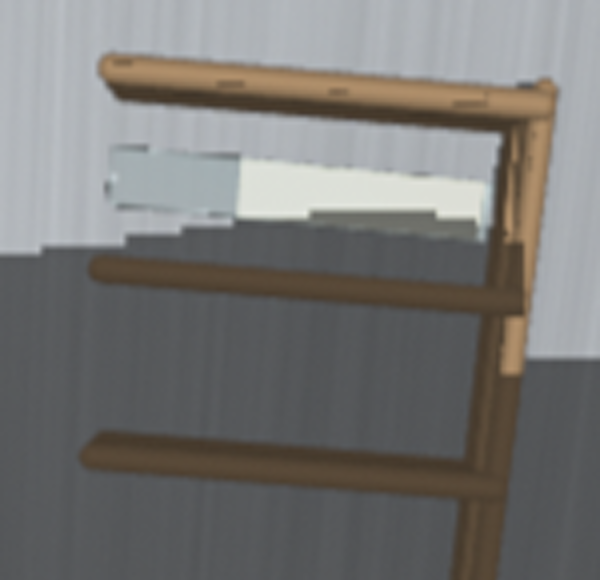

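View pics/w_rackB.png

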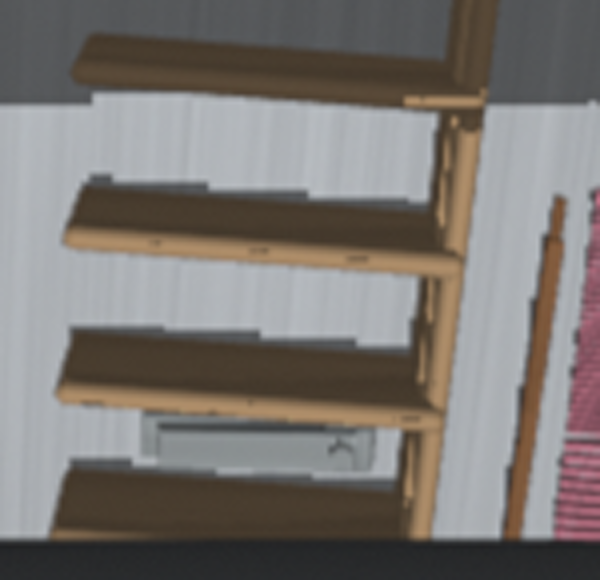

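View pics/w_buf.png

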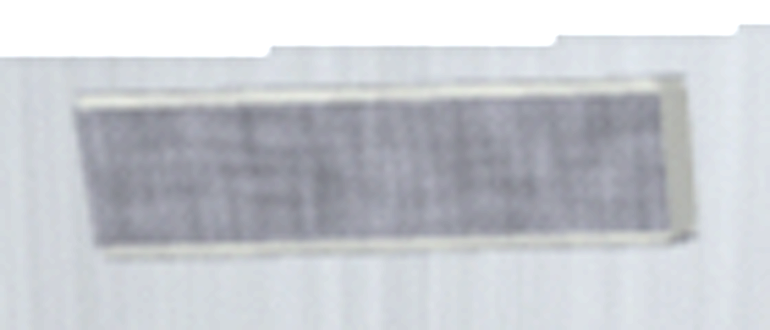

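```bash
cat > h.py <<'E'
import numpy as np
from scipy.optimize import least_squares
def ray(P,uv,z):
    K,R,t=P["camera_matrix"],P["R"],P["t"]; C=-R.T@t
    d=R.T@np.linalg.solve(K,np.array([uv[0],uv[1],1.]))
    return (C+d*(z-C[2])/d[2])[:2]
def rect(pts): # TL TR BL BR -> centre,yaw,L,W
    p=np.array(pts); ax=(p[1]+p[3]-p[0]-p[2]); 
    return p.mean(0),np.arctan2(ax[1],ax[0]),np.linalg.norm(ax)/2,np.linalg.norm(p[0]+p[1]-p[2]-p[3])/2
E
python3 - <<'E'
from h import *
from cell import *
P=camera_params("wrist")
no=[(290.3,77),(287.5,127.3),(285.5,174),(283.3,218),(281.5,259.3),(279.3,297.5)]
ys=np.array([.12,.08,.04,0,-.04,-.08])
w=np.array([ray(P,u,.037) for u in no]); print(w)
# tips at rack x -0.045
A=np.c_[np.ones(6),ys]; cx=np.linalg.lstsq(A,w,rcond=None)[0]
d=cx[1]; print("scale",np.linalg.norm(d)); yaw=np.arctan2(-d[0],d[1]); print("yaw",yaw,np.degrees(yaw))
X=np.array([np.cos(yaw),np.sin(yaw)]);Y=np.array([-X[1],X[0]]); O=cx[0]+.045*X
print("origin",O,"res",w-A@cx)
# directions from divider tops
a=ray(P,(265+550/4,60+104/4),.039); print("a dir",np.arctan2(*(a-w[0])[::-1]),np.linalg.norm(a-w[0]))
for z in (.029,):
  bc=[(76,100),(660,90),(97,245),(668,235)]
  q=[ray(P,(130+u/5.5,120+v/5.5),z) for u,v in bc]
  c,y,L,W=rect(q); print("buf",c,y,L,W)
  r=c-O; print("in rack",r@X,r@Y,y-yaw)
for n,yy in zip("abcdefg",np.arange(3,-4,-1)*.04): print(n, "mid",O+Y*yy, "nose",O+Y*yy-.045*X)
g=O-.02*Y; print("gapd",g, "home",g-.0025*X, "stop", g+.045*X)
# jar cap top centre z=.061
print("jar",ray(P,(330,395),.061))
E
```

```text
[[ 0.62016139  0.1209381 ]
 [ 0.61669544  0.08089479]
 [ 0.61378525  0.04109536]
 [ 0.61056578  0.00104249]
 [ 0.607596   -0.03903822]
 [ 0.60415046 -0.07846495]]
scale 1.0008833551859964
yaw -0.0789927413042707 -4.525950688903444
origin [ 0.65543912 -0.0024283 ] res [[ 1.04304992e-04  8.39468510e-05]
 [-2.02433482e-04 -4.88752668e-05]
 [ 4.65892950e-05  6.21894845e-05]
 [-1.36622438e-05 -8.01938789e-05]
 [ 1.75765569e-04 -2.50413884e-04]
 [-1.10564130e-04  2.33346694e-04]]
a dir -0.07700871733306344 0.09370452864563374
buf [0.53522135 0.06102575] 0.016714890313209073 0.0944099459210234 0.022984830959724346
in rack -0.12485009189358948 0.053769720703739476 0.09570763161747978
a mid [0.6649084  0.11719751] nose [0.62004872 0.12074849]
b mid [0.66175197 0.07732224] nose [0.61689229 0.08087322]
c mid [0.65859555 0.03744697] nose [0.61373587 0.04099795]
d mid [ 0.65543912 -0.0024283 ] nose [0.61057945 0.00112268]
e mid [ 0.6522827  -0.04230356] nose [ 0.60742302 -0.03875259]
f mid [ 0.64912627 -0.08217883] nose [ 0.6042666  -0.07862785]
g mid [ 0.64596985 -0.1220541 ] nose [ 0.60111017 -0.11850312]
gapd [ 0.65386091 -0.02236593] home [ 0.65136871 -0.02216865] stop [ 0.69872059 -0.02591691]
jar [ 0.65387965 -0.17236025]
```

```bash
python3 -m handwheel '[[0.04,0,0,0.02,0.079],[0,0,0,0.04,0.079],[0,0,0,0.06,0.079],[0,0,0,0.08,0.079],[0,0,0,0.1,0.079],[0,0,0,0.1,0.079]]' 10; cat >> h.py <<'E'
O=np.array([0.65544,-0.00243]); YAW=-0.079
X=np.array([np.cos(YAW),np.sin(YAW)]);Y=np.array([-X[1],X[0]])
def st():
    from cell import get_obs
    o=get_obs(); p=o["tool_pos"]; r=p[:2]-O
    print("t %.2f rack x %.1f y %.1f z %.1f mm rot"%(o["time_s"],1e3*r@X,1e3*r@Y,1e3*p[2]),o["tool_rot"].round(2),"F",o["force"].round(2),"w %.4f"%o["grip_width"])
E
python3 -c "from h import *;st()"
```

```text
time_s: 0.75
tool_pos: [0.6474, -0.0001, 0.1188]
tool_rot: [-179.6, 0.0, 85.5]
force: [0.1, -0.0, -0.0]
grip_width: 0.047
t 0.75 rack x -8.2 y 1.7 z 118.8 mm rot [-1.7961e+02  4.0000e-02  8.5480e+01] F [ 0.09 -0.03 -0.03] w 0.0470
```

```bash
python3 -m handwheel '[[0,-0.03,-0.003,0,0],[0,-0.06,-0.006,0.01,0],[0,-0.09,-0.009,0.02,0],[0,-0.122,-0.012,0.03,0],[0,-0.122,-0.012,0.045,0],[0,-0.122,-0.012,0.05,0],[0,-0.122,-0.012,0.05,0],[0,-0.122,-0.012,0.05,0]]'; python3 -c "
from h import *;st()
from cell import *;import cv2
cv2.imwrite('pics/side1.png',read_camera('side')[140:340,320:520].repeat(3,0).repeat(3,1)); st()"
```

```text
time_s: 1.55
tool_pos: [0.6293, -0.1187, 0.0733]
tool_rot: [179.9, -0.0, 85.6]
force: [-0.0, 0.2, 0.2]
grip_width: 0.0005
t 1.55 rack x -16.9 y -118.0 z 73.3 mm rot [ 1.7994e+02 -5.0000e-02  8.5620e+01] F [-0.02  0.25  0.23] w 0.0005
t 1.60 rack x -16.7 y -118.2 z 73.5 mm rot [ 1.7991e+02 -3.0000e-02  8.5610e+01] F [0.15 0.62 0.19] w 0.0008
```

View pics/side1.png

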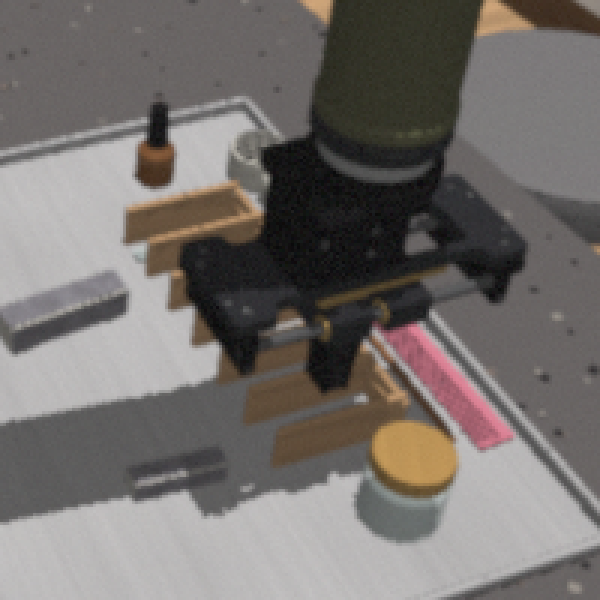

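The closed fingers hover over the end divider g, between it and the jar's cap but clear of it; next I descend.

```bash
python3 -m handwheel '[[0,-0.002,0,0.01,0],[0,-0.002,0,0.02,0],[0,-0.002,0,0.028,0],[0,-0.002,0,0.03,0],[0,-0.002,0,0.03,0]]'; python3 -c "
from h import *;st()"; python3 -m handwheel '[[0,0,0,0.002,0],[0,0,0,0.003,0],[0,0,0,0.004,0],[0,0,0,0.005,0],[0,0,0,0.005,0]]'; python3 -c "
from h import *;st()"
```

```text
time_s: 2.1
tool_pos: [0.6277, -0.1226, 0.0417]
tool_rot: [-179.9, -0.0, 85.5]
force: [-0.6, -0.5, -0.0]
grip_width: 0.0006
t 2.10 rack x -18.2 y -122.0 z 41.7 mm rot [-1.7992e+02 -1.0000e-02  8.5480e+01] F [-0.56 -0.52 -0.01] w 0.0006
time_s: 2.6
tool_pos: [0.6287, -0.1227, 0.0392]
tool_rot: [179.9, 0.0, 85.5]
force: [-2.3, 0.5, 7.3]
grip_width: 0.0006
t 2.60 rack x -17.2 y -122.1 z 39.2 mm rot [179.95   0.    85.47] F [-2.25  0.48  7.26] w 0.0006
```

Divider g touched (7 N upward at z = 39.2 mm). Now hop to f, then e.

```bash
python3 -m handwheel '[[0,0,0,-0.006,0],[0,0.012,0,-0.008,0],[0,0.026,0,-0.008,0],[0,0.042,0,-0.008,0],[0,0.042,0,-0.008,0],[0,0.042,0,-0.004,0],[0,0.042,0,-0.002,0],[0,0.042,0,0,0],[0,0.042,0,0,0],[0,0.042,0,0,0]]'; python3 -c "
from h import *;st()"
```

```text
time_s: 3.6
tool_pos: [0.6315, -0.0812, 0.0391]
tool_rot: [-180.0, -0.0, 85.4]
force: [-4.0, 1.5, 10.1]
grip_width: 0.0003
t 3.60 rack x -17.7 y -80.4 z 39.1 mm rot [-1.7998e+02 -2.0000e-02  8.5410e+01] F [-3.98  1.49 10.1 ] w 0.0003
```

Divider f touched (10 N). On to e, then lift up.

```bash
python3 -m handwheel '[[0,0,0,-0.006,0],[0,0.012,0,-0.008,0],[0,0.026,0,-0.008,0],[0,0.04,0,-0.008,0],[0,0.04,0,-0.008,0],[0,0.04,0,-0.004,0],[0,0.04,0,-0.002,0],[0,0.04,0,0,0],[0,0.04,0,0,0],[0,0.04,0,0,0]]'; python3 -c "
from h import *;st()"
```

```text
time_s: 4.6
tool_pos: [0.6346, -0.0413, 0.0391]
tool_rot: [-180.0, -0.0, 85.4]
force: [-4.1, 1.0, 9.6]
grip_width: 0.0006
t 4.60 rack x -17.7 y -40.4 z 39.1 mm rot [-1.7998e+02 -1.0000e-02  8.5410e+01] F [-4.14  1.04  9.61] w 0.0006
```

```bash
python3 -m handwheel '[[0,0,0,-0.02,0],[0,0,0,-0.045,0],[0.04,0.02,-0.02,-0.05,0],[0.04,0.04,-0.04,-0.05,0],[0.04,0.06,-0.06,-0.05,0],[0.04,0.08,-0.08,-0.05,0],[0.04,0.11,-0.107,-0.05,0],[0.04,0.136,-0.107,-0.05,0],[0.04,0.136,-0.107,-0.04,0],[0.04,0.136,-0.107,-0.04,0]]'; python3 -c "
from h import *;st()
from cell import *;import cv2
cv2.imwrite('pics/side2.png',read_camera('side')[140:340,240:480].repeat(3,0).repeat(3,1))
cv2.imwrite('pics/wrist2.png',read_camera('wrist')); st()"
```

```text
time_s: 5.6
tool_pos: [0.5379, 0.1023, 0.0762]
tool_rot: [-179.9, 0.1, 85.5]
force: [-0.3, 0.1, -0.3]
grip_width: 0.0392
t 5.60 rack x -125.4 y 95.1 z 76.2 mm rot [-1.7988e+02  8.0000e-02  8.5490e+01] F [-0.27  0.1  -0.29] w 0.0392
t 5.70 rack x -124.5 y 94.0 z 77.0 mm rot [-1.7994e+02  7.0000e-02  8.5340e+01] F [-0.22  0.15 -0.61] w 0.0400
```

View pics/side2.png

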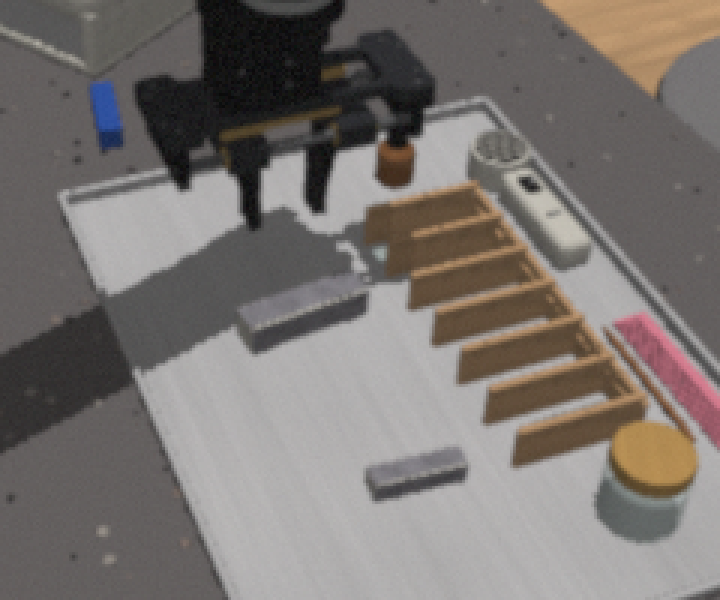

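View pics/wrist2.png

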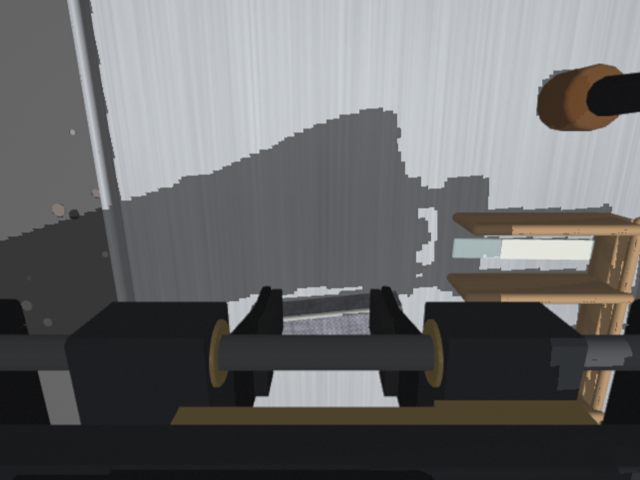

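The buffer (side crop ≈ (305,310)) lies ~14 mm clear on the fingers' -y side; the polish is well off. Descending, then pushing sideways.

```bash
python3 -m handwheel '[[0.04,0,0,0.015,0],[0.04,0,0,0.03,0],[0.04,0,0,0.045,0],[0.04,0,0,0.058,0],[0.04,0,0,0.063,0],[0.04,0,0,0.063,0]]'; python3 -c "
from h import *;st()"
```

```text
time_s: 6.3
tool_pos: [0.5379, 0.1029, 0.0132]
tool_rot: [-179.9, 0.0, 85.5]
force: [-0.1, 0.2, 0.8]
grip_width: 0.0401
t 6.30 rack x -125.5 y 95.7 z 13.2 mm rot [-1.7987e+02  4.0000e-02  8.5480e+01] F [-0.15  0.22  0.76] w 0.0401
```

```bash
python3 -m handwheel '[[0.04,-0.008,0,0,0],[0.04,-0.013,0,0,0],[0.04,-0.018,0,0,0],[0.04,-0.023,0,0,0],[0.04,-0.028,0,0,0],[0.04,-0.033,0,0,0],[0.04,-0.038,0,0,0],[0.04,-0.043,0,0,0],[0.04,-0.048,0,0,0],[0.04,-0.053,0,0,0],[0.04,-0.058,0,0,0],[0.04,-0.063,0,0,0],[0.04,-0.068,0,0,0],[0.04,-0.073,0,0,0],[0.04,-0.078,0,0,0],[0.04,-0.082,0,0,0],[0.04,-0.085,0,0,0],[0.04,-0.085,0,0,0]]'; python3 -c "
from h import *;st()
from cell import *;import cv2
cv2.imwrite('pics/side3.png',read_camera('side')[180:330,280:440].repeat(4,0).repeat(4,1))
cv2.imwrite('pics/scene3.png',read_camera('scene')[180:380,180:400].repeat(3,0).repeat(3,1)); st()"
```

```text
time_s: 8.1
tool_pos: [0.5321, 0.0177, 0.0145]
tool_rot: [-180.0, 0.0, 85.4]
force: [-0.5, 0.8, -0.6]
grip_width: 0.0403
t 8.10 rack x -124.6 y 10.3 z 14.5 mm rot [-1.800e+02  2.000e-02  8.543e+01] F [-0.53  0.84 -0.6 ] w 0.0403
t 8.20 rack x -124.6 y 11.0 z 14.6 mm rot [180.     0.    85.47] F [ 0.32  0.24 -0.24] w 0.0403
```

View pics/side3.png

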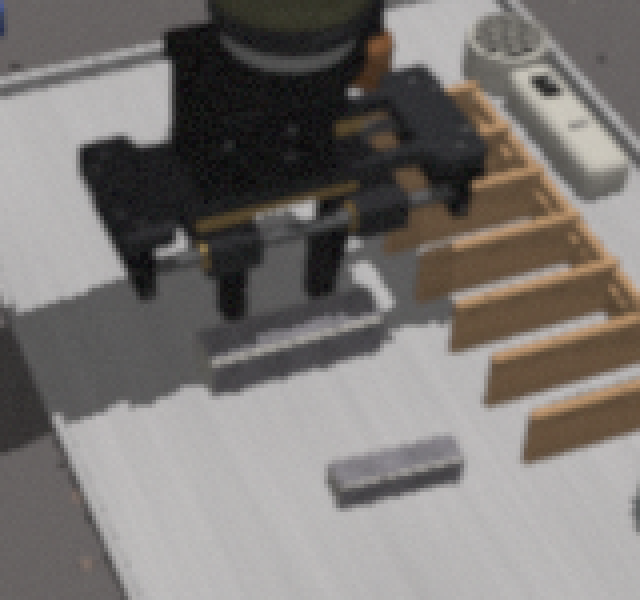

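View pics/scene3.png

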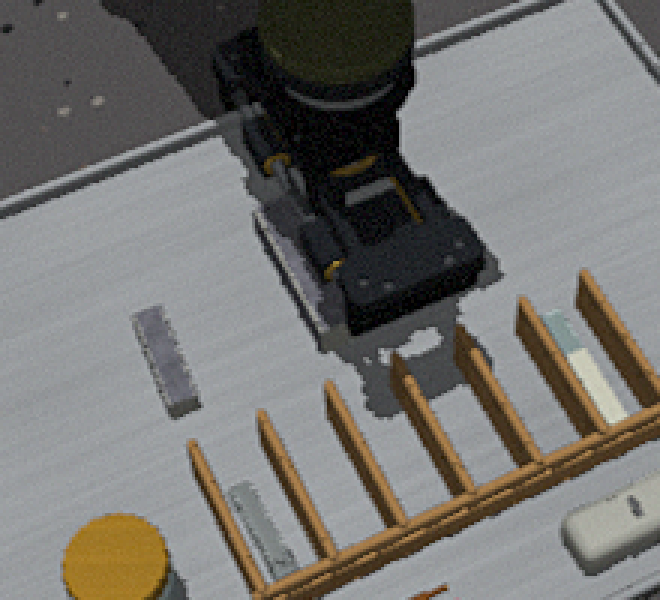

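The block now lies parallel to the dividers, flush on both fingers. Last 8 mm, then back off, lift and look.

```bash
python3 -m handwheel '[[0.04,-0.003,0,0,0],[0.04,-0.006,0,0,0],[0.04,-0.0085,0,0,0],[0.04,-0.0085,0,0,0],[0.04,-0.0085,0,0,0]]'; python3 -c "
from h import *;st()"; python3 -m handwheel '[[0.04,0.01,0,0,0],[0.04,0.02,0,0,0],[0.04,0.02,0,-0.03,0],[0.04,0.02,0,-0.06,0],[0.04,-0.01,-0.02,-0.09,0],[0.04,-0.05,-0.05,-0.11,0],[0.04,-0.09,-0.07,-0.12,0],[0.04,-0.11,-0.07,-0.12,0],[0.04,-0.11,-0.07,-0.12,0],[0.04,-0.11,-0.07,-0.12,0]]'; python3 -c "
from h import *;st()
from cell import *;import cv2,pickle
pickle.dump(camera_params('wrist'),open('w4.pkl','wb'))
cv2.imwrite('pics/wrist4.png',read_camera('wrist'))
cv2.imwrite('pics/scene4.png',read_camera('scene')[180:380,180:400].repeat(3,0).repeat(3,1)); st()"
```

```text
time_s: 8.7
tool_pos: [0.5314, 0.0097, 0.0146]
tool_rot: [180.0, 0.0, 85.5]
force: [-0.1, 0.5, -0.2]
grip_width: 0.0396
t 8.70 rack x -124.6 y 2.3 z 14.6 mm rot [179.99   0.    85.46] F [-0.14  0.53 -0.25] w 0.0396
time_s: 9.7
tool_pos: [0.4533, -0.093, 0.1347]
tool_rot: [180.0, -0.0, 85.5]
force: [0.1, 0.8, 0.0]
grip_width: 0.0401
t 9.70 rack x -194.3 y -106.2 z 134.7 mm rot [ 1.7997e+02 -4.0000e-02  8.5510e+01] F [0.1  0.85 0.05] w 0.0401
t 9.80 rack x -194.3 y -105.5 z 134.3 mm rot [-1.7997e+02 -3.0000e-02  8.5640e+01] F [ 0.76  0.32 -0.06] w 0.0401
```

View pics/wrist4.png

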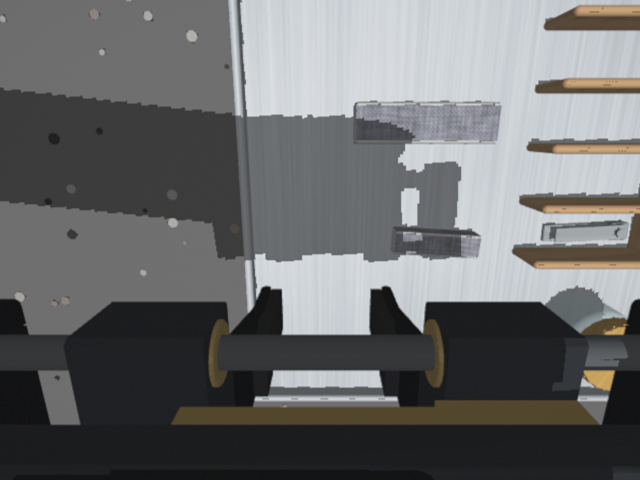

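View pics/scene4.png

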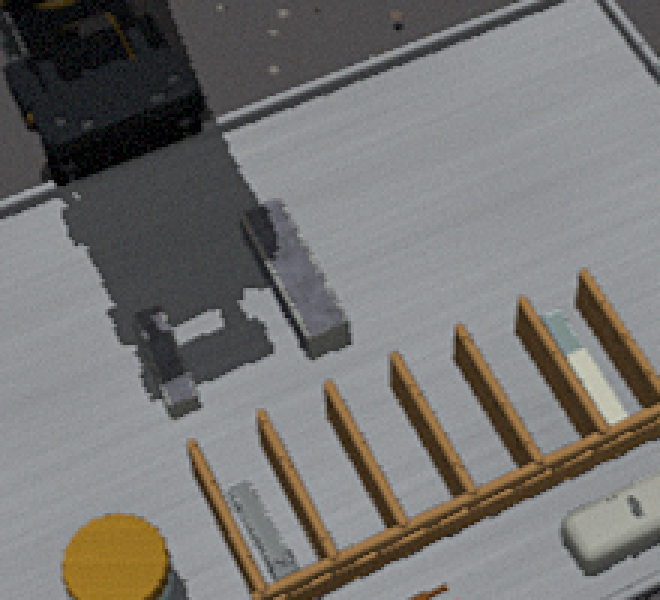

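```bash
python3 - <<'E'
import cv2
im=cv2.imread("pics/wrist4.png")
cv2.imwrite("pics/w4c.png",cv2.resize(im[70:170,345:545],None,fx=4,fy=4,interpolation=cv2.INTER_CUBIC))
E
```

```text
(no output)
```

View pics/w4c.png

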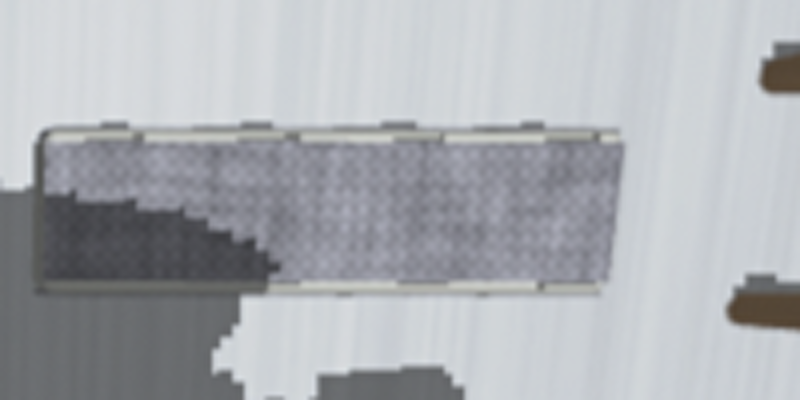

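```bash
python3 - <<'E'
from h import *
import pickle
P=pickle.load(open("w4.pkl","rb"))
f=lambda u,v,z: ray(P,(345+u/4,70+v/4),z)
c,y,L,W=rect([f(45,130,.029),f(623,132,.029),f(42,290,.029),f(605,291,.029)])
r=c-O; print("buf rack",r@X*1e3,r@Y*1e3,"yaw",y-YAW,L,W)
for n,u in (("d",(762,80)),("e",(729,310))):
    q=f(*u,.037)-O; print(n,q@X*1e3,q@Y*1e3)
E
```

```text
buf rack -126.45275524022014 -23.17645243107176 yaw -0.0020397500528297613 0.0947797996255011 0.025251047152483
d -61.66317470003357 -3.513012077770956
e -61.6552505606226 -38.6566397424713
```

```bash
python3 - <<'E'
from h import *
import pickle
P=pickle.load(open("w4.pkl","rb"))
f=lambda u,v,z: ray(P,(345+u/4,70+v/4),z)
for n,u in (("d",(762,80)),("e",(729,310))):
    q=f(*u,.004)-O; print(n,q@X*1e3,q@Y*1e3)
for u in ((40,292),(604,295),(36,292)):
    q=f(*u,.003)-O; print(q@X*1e3,q@Y*1e3)
E
```

```text
d -44.9741147409103 -0.3121871837740445
e -44.96519000890631 -39.89345175943132
-172.23516811323142 -36.76281512515414
-67.96459478919522 -37.25249750295719
-172.97420718060414 -36.76314386430303
```

Block measured at y ≈ -23 mm, yaw ≈ 0, rack noses where expected. The gap middle is -20, so I'll nudge it back ~2.5 mm from the other side with both fingers.

```bash
python3 -m handwheel '[[0.04,0.01,0.02,0,0],[0.04,0.02,0.04,0,0],[0.04,0.035,0.06,0.02,0],[0.04,0.043,0.068,0.04,0],[0.04,0.043,0.068,0.06,0],[0.04,0.043,0.068,0.08,0],[0.04,0.043,0.068,0.1,0],[0.04,0.043,0.068,0.115,0],[0.04,0.043,0.068,0.12,0],[0.04,0.043,0.068,0.12,0],[0.04,0.043,0.068,0.12,0]]'; python3 -c "
from h import *;st()"
```

```text
time_s: 10.9
tool_pos: [0.5248, -0.056, 0.0151]
tool_rot: [180.0, -0.0, 85.5]
force: [0.8, -0.5, -0.9]
grip_width: 0.04
t 10.90 rack x -126.0 y -63.8 z 15.1 mm rot [ 1.7995e+02 -1.0000e-02  8.5540e+01] F [ 0.78 -0.51 -0.91] w 0.0400
```

```bash
python3 -m handwheel '[[0.04,0.005,0,0,0],[0.04,0.01,0,0,0],[0.04,0.013,0,0,0],[0.04,0.016,0,0,0],[0.04,0.0185,0,0,0],[0.04,0.0185,0,0,0],[0.04,0.0185,0,0,0]]'; python3 -c "
from h import *;st()
from cell import *;import cv2,pickle
pickle.dump(camera_params('wrist'),open('w5.pkl','wb'))
cv2.imwrite('pics/wrist5.png',read_camera('wrist'))"
```

```text
time_s: 11.6
tool_pos: [0.5256, -0.0384, 0.0146]
tool_rot: [180.0, 0.0, 85.5]
force: [0.2, 0.3, -0.9]
grip_width: 0.0401
t 11.60 rack x -126.6 y -46.1 z 14.6 mm rot [1.800e+02 1.000e-02 8.548e+01] F [ 0.23  0.35 -0.94] w 0.0401
```

View pics/wrist5.png

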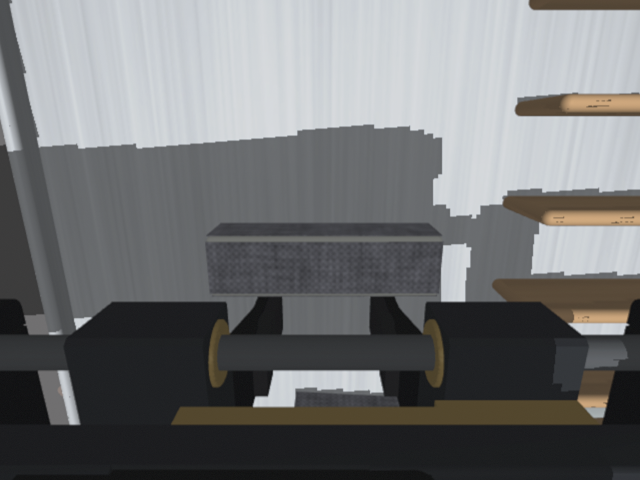

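```bash
python3 - <<'E'
from h import *
import pickle,cv2
P=pickle.load(open("w5.pkl","rb"))
f=lambda u,v,z: ray(P,(u,v),z)
c,y,L,W=rect([f(208,239,.029),f(441,239,.029),f(209,295,.029),f(440,295,.029)])
r=c-O; print("buf rack",r@X*1e3,r@Y*1e3,"yaw",y-YAW,L,W)
q=f(312,295,.029)-O;print("-y edge",q@Y*1e3); q=f(312,223.5,.003)-O;print("+y bottom edge",q@Y*1e3)
for n,u in (("d",(541,218)),("c",(563,103))):
    q=f(*u,.037)-O; print(n,q@X*1e3,q@Y*1e3)
im=cv2.imread("pics/wrist5.png")
cv2.imwrite("pics/w5c.png",cv2.resize(im[190:340,400:600],None,fx=4,fy=4,interpolation=cv2.INTER_CUBIC))
E
```

```text
buf rack -126.61024158396731 -22.048440540102455 yaw -2.0904592566872715e-05 0.09501815888124568 0.024315734709828743
-y edge -34.206377111953095
+y bottom edge -9.610392180230848
d -45.77318263730534 0.44781013712677925
c -44.592741034195704 40.77668219654021
```

View pics/w5c.png

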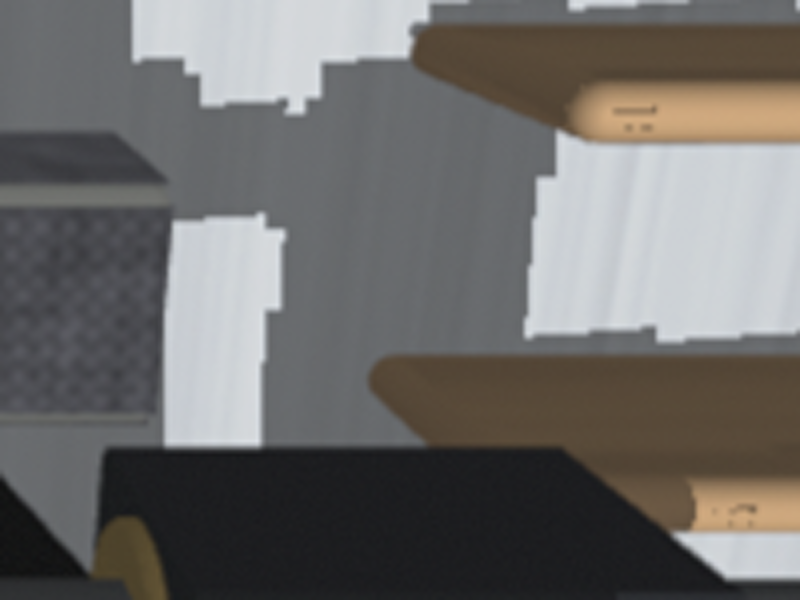

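```bash
python3 -m handwheel '[[0.04,0.001,0,0,0],[0.04,0.002,0,0,0],[0.04,0.002,0,0,0],[0.04,0.002,0,0,0]]'; python3 -c "
from h import *;st()"
python3 -m handwheel '[[0.04,-0.01,0,0,0],[0.04,-0.018,0,0,0],[0.04,-0.018,0,-0.03,0],[0.04,-0.018,-0.02,-0.06,0],[0.04,-0.01,-0.045,-0.07,0],[0,0,-0.075,-0.07,0],[0,0.025,-0.085,-0.07,0],[0,0.025,-0.085,-0.07,0]]'; python3 -c "
from h import *;st()"
```

```text
time_s: 12.05
tool_pos: [0.5258, -0.0363, 0.0146]
tool_rot: [180.0, 0.0, 85.5]
force: [0.4, 0.7, -0.1]
grip_width: 0.0398
t 12.05 rack x -126.6 y -44.0 z 14.6 mm rot [180.     0.    85.48] F [ 0.43  0.7  -0.11] w 0.0398
time_s: 12.85
tool_pos: [0.4417, -0.0028, 0.0848]
tool_rot: [180.0, -0.1, 85.6]
force: [0.3, 0.7, -0.0]
grip_width: 0.0231
t 12.85 rack x -213.0 y -17.2 z 84.8 mm rot [ 1.800e+02 -5.000e-02  8.563e+01] F [ 0.3   0.65 -0.02] w 0.0231
```

```bash
python3 -m handwheel '[[0,-0.003,0,0.01,0],[0,-0.003,0,0.03,0],[0,-0.003,0,0.05,0],[0,-0.003,0,0.065,0],[0,-0.003,0,0.07,0],[0,-0.003,0,0.07,0]]'; python3 -c "
from h import *;st()
from cell import *;import cv2,pickle
pickle.dump(camera_params('wrist'),open('w6.pkl','wb'))
cv2.imwrite('pics/wrist6.png',read_camera('wrist'))
cv2.imwrite('pics/scene6.png',read_camera('scene')[180:380,180:400].repeat(3,0).repeat(3,1))"
```

```text
time_s: 13.45
tool_pos: [0.4422, -0.0088, 0.0135]
tool_rot: [-179.9, 0.0, 85.4]
force: [-0.6, -0.3, -0.1]
grip_width: 0.0006
t 13.45 rack x -212.1 y -23.2 z 13.5 mm rot [-1.7988e+02  3.0000e-02  8.5390e+01] F [-0.56 -0.25 -0.14] w 0.0006
```

View pics/wrist6.png

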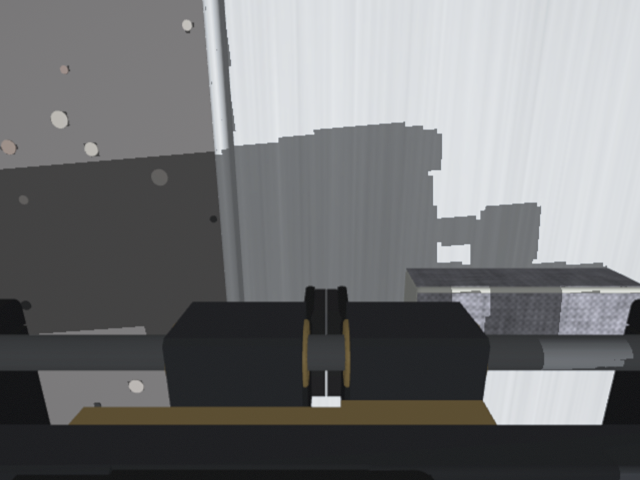

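View pics/scene6.png

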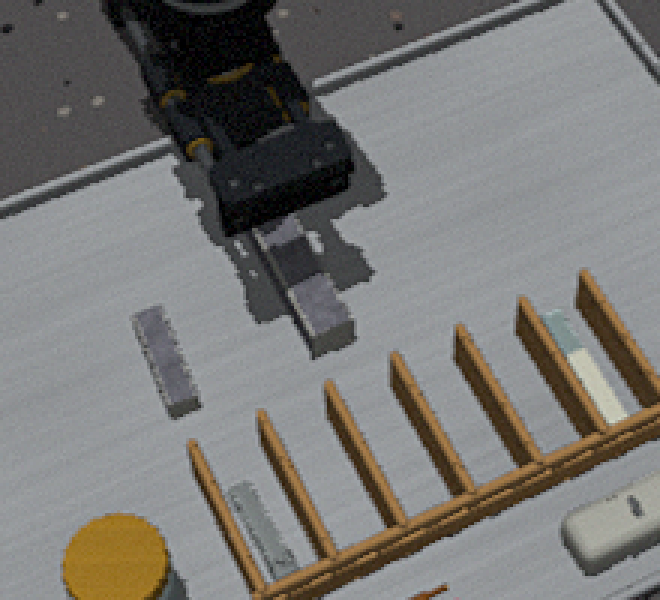

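```bash
python3 - <<'E'
from h import *
import pickle
P=pickle.load(open("w6.pkl","rb"))
for u,v,z in ((406,268.5,.003),(600,267,.003),(418,288,.029),(635,290,.029),(415,300,.029)):
    q=ray(P,(u,v),z)-O; print(q@X*1e3,q@Y*1e3)
st()
E
```

```text
-173.2497002286423 -8.55099506873691
-80.85340804137778 -7.857366041345142
-173.45164692068565 -7.700838516209731
-83.86613355324462 -8.640576591119267
-174.34440953864032 -13.092061567228338
t 13.55 rack x -210.9 y -22.6 z 14.9 mm rot [179.96   0.    85.42] F [-1.3   0.48  0.46] w 0.0003
```

```bash
python3 -m handwheel '[[0,0.001,0.008,0,0],[0,0.0015,0.014,0,0],[0,0.0015,0.018,0,0],[0,0.0015,0.022,0,0],[0,0.0015,0.026,0,0],[0,0.0015,0.03,0,0],[0,0.0015,0.034,0,0],[0,0.0015,0.038,0,0],[0,0.0015,0.042,0,0],[0,0.0015,0.046,0,0],[0,0.0015,0.05,0,0],[0,0.0015,0.053,0,0],[0,0.0015,0.053,0,0]]'; python3 -c "
from h import *;st()
from cell import *;import cv2,pickle
cv2.imwrite('pics/side7.png',read_camera('side')[180:330,280:440].repeat(4,0).repeat(4,1))
cv2.imwrite('pics/scene7.png',read_camera('scene')[230:350,230:370].repeat(5,0).repeat(5,1));st()"
```

```text
time_s: 14.85
tool_pos: [0.4963, -0.0104, 0.0146]
tool_rot: [180.0, -0.0, 85.5]
force: [0.0, 0.7, -0.3]
grip_width: 0.0002
t 14.85 rack x -158.1 y -20.5 z 14.6 mm rot [179.97  -0.    85.47] F [ 0.05  0.74 -0.31] w 0.0002
t 14.95 rack x -158.6 y -20.6 z 14.5 mm rot [-180.      0.     85.47] F [ 0.64 -0.41  0.43] w 0.0006
```

View pics/side7.png

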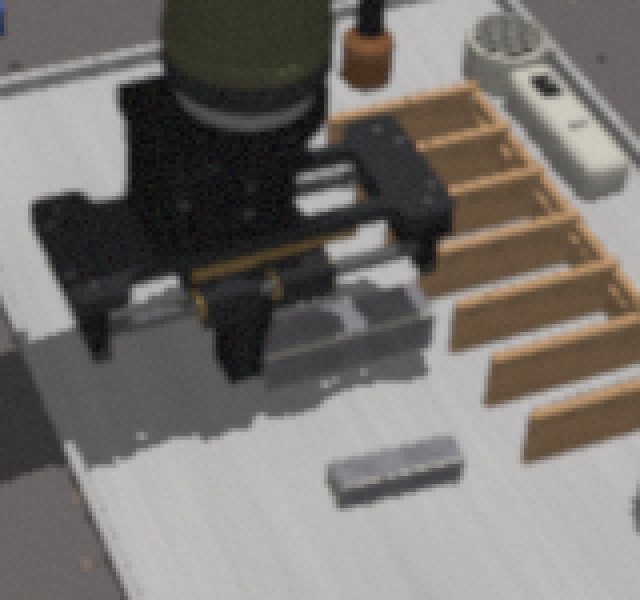

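View pics/scene7.png

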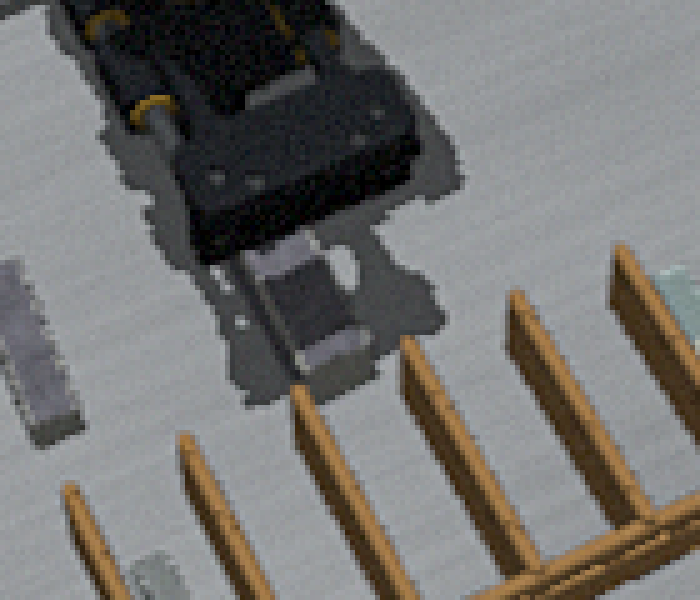

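Block front is at the mouth between d and e (scene crop ≈ (335,370)), aligned. Continue in.

```bash
python3 -m handwheel '[[0,0,0.004,0,0],[0,0,0.008,0,0],[0,0,0.012,0,0],[0,0,0.016,0,0],[0,0,0.02,0,0],[0,0,0.024,0,0],[0,0,0.028,0,0],[0,0,0.032,0,0],[0,0,0.036,0,0],[0,0,0.04,0,0],[0,0,0.04,0,0]]'; python3 -c "
from h import *;st()
from cell import *;import cv2,pickle
cv2.imwrite('pics/scene8.png',read_camera('scene')[230:350,230:370].repeat(5,0).repeat(5,1));st()"
```

```text
time_s: 16.05
tool_pos: [0.5363, -0.0136, 0.0146]
tool_rot: [180.0, -0.0, 85.5]
force: [-0.2, 0.7, -0.4]
grip_width: 0.0004
t 16.05 rack x -117.9 y -20.5 z 14.6 mm rot [179.96  -0.    85.47] F [-0.2   0.74 -0.44] w 0.0004
t 16.10 rack x -118.3 y -20.6 z 14.6 mm rot [179.98   0.    85.47] F [-0.28 -0.06 -0.18] w 0.0003
```

View pics/scene8.png

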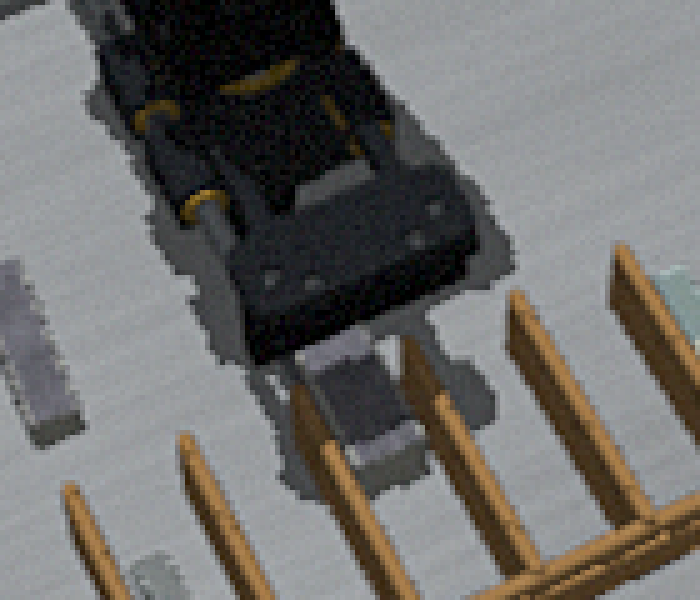

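The block is inside gap d, free on both sides. Continue to near the stop, then creep.

```bash
python3 -m handwheel '[[0,0,0.004,0,0],[0,0,0.008,0,0],[0,0,0.012,0,0],[0,0,0.016,0,0],[0,0,0.02,0,0],[0,0,0.024,0,0],[0,0,0.028,0,0],[0,0,0.032,0,0],[0,0,0.036,0,0],[0,0,0.04,0,0],[0,0,0.044,0,0],[0,0,0.046,0,0],[0,0,0.046,0,0]]'; python3 -c "
from h import *;st()"; python3 -m handwheel '[[0,0,0.001,0,0],[0,0,0.002,0,0],[0,0,0.003,0,0],[0,0,0.003,0,0]]';  python3 -c "
from h import *;st()"
```

```text
time_s: 17.4
tool_pos: [0.5818, -0.0172, 0.0146]
tool_rot: [180.0, 0.0, 85.5]
force: [0.4, -0.4, -0.2]
grip_width: 0.0003
t 17.40 rack x -72.2 y -20.5 z 14.6 mm rot [179.98   0.    85.47] F [ 0.42 -0.35 -0.22] w 0.0003
time_s: 17.8
tool_pos: [0.5846, -0.0174, 0.0146]
tool_rot: [180.0, 0.0, 85.5]
force: [0.2, -0.3, 0.0]
grip_width: 0.0001
t 17.80 rack x -69.5 y -20.5 z 14.6 mm rot [179.99   0.    85.48] F [ 0.2  -0.28  0.01] w 0.0001
```

```bash
python3 -m handwheel '[[0,0,0.001,0,0],[0,0,0.002,0,0],[0,0,0.003,0,0],[0,0,0.003,0,0]]';  python3 -c "
from h import *;st()"; python3 -m handwheel '[[0,0,0.001,0,0],[0,0,0.002,0,0],[0,0,0.002,0,0]]';  python3 -c "
from h import *;st()"
```

```text
time_s: 18.2
tool_pos: [0.5877, -0.0177, 0.0146]
tool_rot: [180.0, 0.0, 85.5]
force: [0.2, 0.4, 0.1]
grip_width: 0.0003
t 18.20 rack x -66.4 y -20.5 z 14.6 mm rot [179.98   0.    85.47] F [0.15 0.37 0.15] w 0.0003
time_s: 18.5
tool_pos: [0.5897, -0.0178, 0.0146]
tool_rot: [180.0, 0.0, 85.5]
force: [0.4, 0.3, -0.1]
grip_width: 0.0007
t 18.50 rack x -64.3 y -20.5 z 14.6 mm rot [179.98   0.    85.47] F [ 0.39  0.25 -0.08] w 0.0007
```

```bash
python3 -m handwheel '[[0,0,0.001,0,0],[0,0,0.002,0,0],[0,0,0.002,0,0]]';  python3 -c "
from h import *;st()
from cell import *;import cv2
cv2.imwrite('pics/scene9.png',cv2.resize(read_camera('scene')[250:350,260:380],None,fx=6,fy=6,interpolation=cv2.INTER_CUBIC))
st()"
```

```text
time_s: 18.8
tool_pos: [0.5916, -0.018, 0.0146]
tool_rot: [180.0, 0.0, 85.5]
force: [-0.4, 1.1, 0.9]
grip_width: 0.0006
t 18.80 rack x -62.4 y -20.6 z 14.6 mm rot [179.98   0.    85.47] F [-0.44  1.13  0.87] w 0.0006
t 18.85 rack x -62.4 y -20.6 z 14.6 mm rot [179.99   0.    85.47] F [ 0.65 -0.16 -0.84] w 0.0004
```

View pics/scene9.png

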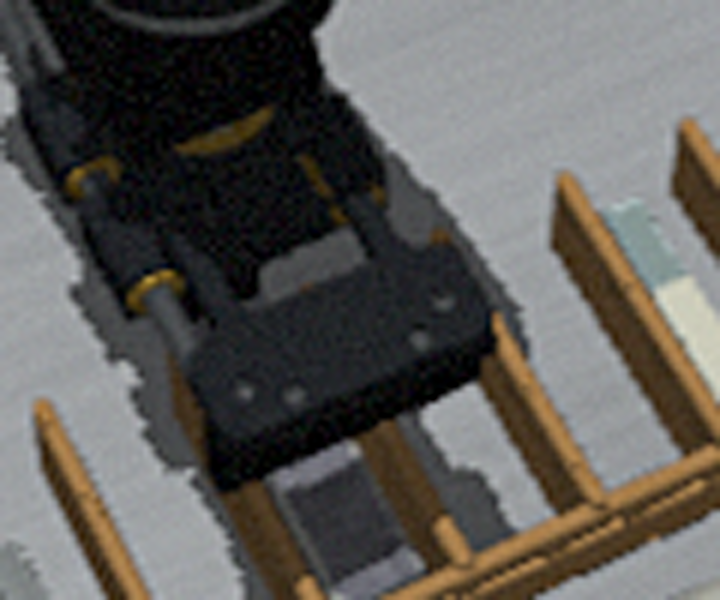

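Close to the stop, no contact force yet; keep creeping.

```bash
python3 -m handwheel '[[0,0,0.001,0,0],[0,0,0.002,0,0],[0,0,0.002,0,0]]';  python3 -c "
from h import *;st()"; python3 -m handwheel '[[0,0,0.001,0,0],[0,0,0.0015,0,0],[0,0,0.0015,0,0]]';  python3 -c "
from h import *;st()"
```

```text
time_s: 19.15
tool_pos: [0.5933, -0.0181, 0.0145]
tool_rot: [-180.0, 0.0, 85.5]
force: [-0.4, -1.0, -0.0]
grip_width: 0.0001
t 19.15 rack x -60.7 y -20.6 z 14.5 mm rot [-179.98    0.     85.47] F [-0.44 -1.01 -0.  ] w 0.0001
time_s: 19.45
tool_pos: [0.5934, -0.0181, 0.0144]
tool_rot: [-179.8, 0.0, 85.5]
force: [-4.6, 0.2, 3.8]
grip_width: 0.0004
t 19.45 rack x -60.6 y -20.5 z 14.4 mm rot [-1.7981e+02  1.0000e-02  8.5480e+01] F [-4.57  0.17  3.8 ] w 0.0004
```

Firm contact (4.6 N). Back off and inspect.

```bash
python3 -m handwheel '[[0,0,-0.01,0,0],[0,0,-0.025,0,0],[0,0,-0.025,-0.03,0],[0,0,-0.025,-0.06,0],[0,0,-0.025,-0.09,0],[0,-0.02,-0.025,-0.12,0],[0,-0.05,-0.025,-0.15,0],[0,-0.08,-0.025,-0.16,0],[0,-0.08,-0.025,-0.16,0],[0,-0.08,-0.025,-0.16,0]]';  python3 -c "
from h import *;st()
from cell import *;import cv2,pickle
pickle.dump(camera_params('wrist'),open('w10.pkl','wb'))
w=read_camera('wrist');cv2.imwrite('pics/wrist10.png',w)
cv2.imwrite('pics/scene10.png',cv2.resize(read_camera('scene')[250:400,200:380],None,fx=4,fy=4,interpolation=cv2.INTER_CUBIC))
"
```

```text
time_s: 20.45
tool_pos: [0.5637, -0.0966, 0.1748]
tool_rot: [179.9, -0.0, 85.4]
force: [0.9, -0.0, -1.0]
grip_width: 0.0005
t 20.45 rack x -84.0 y -101.2 z 174.8 mm rot [ 1.7991e+02 -1.0000e-02  8.5360e+01] F [ 0.91 -0.02 -0.95] w 0.0005
```

View pics/wrist10.png

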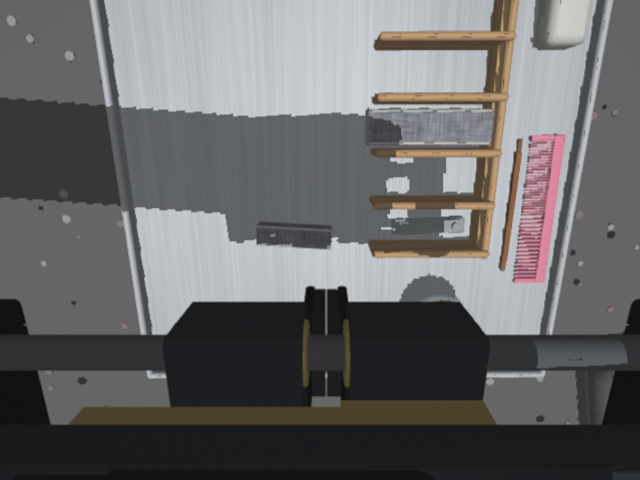

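View pics/scene10.png

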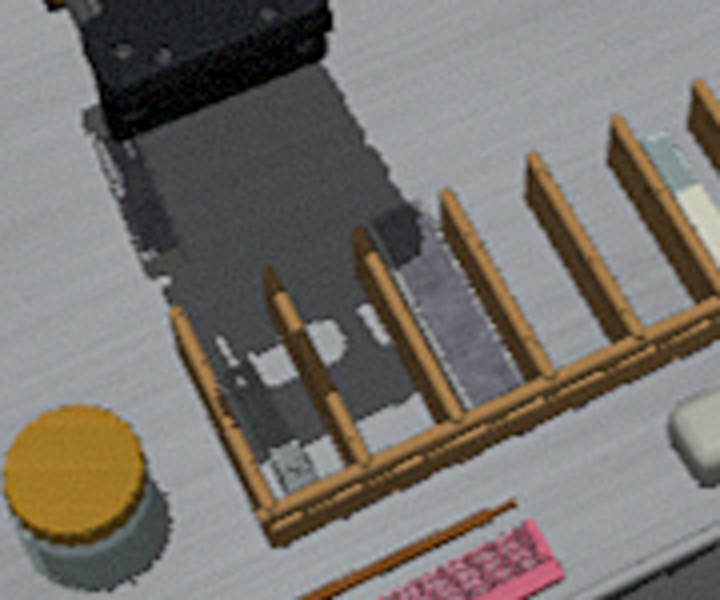

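```bash
python3 - <<'E'
import cv2
im=cv2.imread("pics/wrist10.png")
cv2.imwrite("pics/w10c.png",cv2.resize(im[85:165,355:515],None,fx=5,fy=5,interpolation=cv2.INTER_CUBIC))
E
```

```text
(no output)
```

View pics/w10c.png

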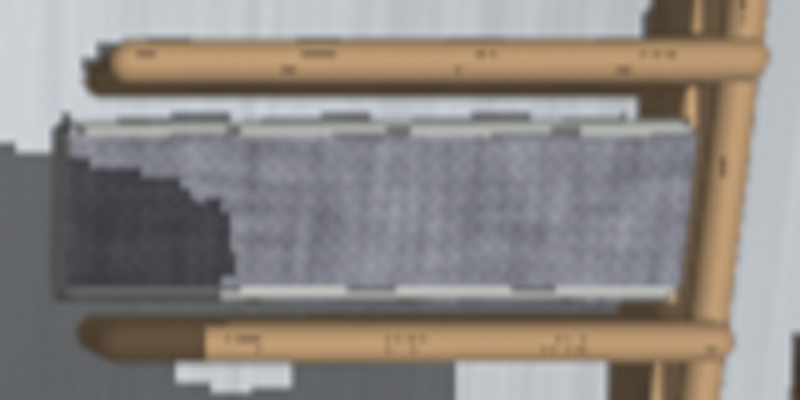

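```bash
python3 - <<'E'
from h import *
import pickle
P=pickle.load(open("w10.pkl","rb"))
f=lambda u,v,z: ray(P,(355+u/5,85+v/5),z)
c,y,L,W=rect([f(72,122,.029),f(694,124,.029),f(66,296,.029),f(680,297,.029)])
r=c-O; print("buf rack",r@X*1e3,"y in gap",r@Y*1e3+20,"yaw",y-YAW,L,W)
for n,u in (("d top nose",(111,62)),("e top nose",(80,335))):
    q=f(*u,.037)-O; print(n,q@X*1e3,q@Y*1e3)
for u in ((68,122),(62,296)):
    q=f(*u,.029)-O; print("rear",q@X*1e3)
print([((f(*u,.029)-O)@X*1e3) for u in ((694,124),(680,297))])
E
```

```text
buf rack -2.8921058399773427 y in gap -0.5690830709739991 yaw -0.004369898430220426 0.09471340950945704 0.02540734905459777
d top nose -45.5747245541865 0.22499444663363968
e top nose -48.897358986955965 -38.58736397372639
rear -50.77003617228901
rear -50.95207610673272
[np.float64(44.01234152912897), np.float64(44.915951977596556)]
```

```bash
python3 -c "
from h import *;st()
from cell import *;print(sign_off())"
```

```text
t 20.55 rack x -84.5 y -99.1 z 173.9 mm rot [-1.7997e+02 -5.0000e-02  8.5560e+01] F [-0.31  0.06 -0.65] w 0.0010
the job is handed in; nothing more can be done
None
```

The nail buffer block is home in the third gap from the jar's end, and the job is handed in at about 20.6 s of the 64 s allowed.

- **Counting:** The jar stands at the rack's -y end, so I touched dividers g, f and e in turn with closed fingertips. The upward forces were about 7, 10 and 10 N. The fingers lifted about 8 mm between dividers instead of sliding. That made the third gap gap_d.
- **Pushing:** I pushed the block sideways with both fingers until it lay parallel to the dividers. I then nudged it back from the other side in two small pushes, because it had ended about 3 mm past the gap's middle line. Last, I pushed it lengthwise into the gap until it met the stop at about 4.6 N. It was never gripped or lifted.
- **Final check (wrist camera):** The block's origin is at x ≈ -2.9 mm (home is -2.5 mm). It is about 0.6 mm off the gap's middle line and turned about 0.004 rad. In the last pictures the jar, clipper, file, comb and stick look undisturbed. I compared them by eye only, and the polish bottle and most of the dryer were outside those views. The arm finished raised and clear of everything.
- **Disagreements:**
  - The fingers met the stop about 4 mm further in than I had worked out. The tips seem to be thinner than the 15 mm I assumed.
  - One nose reading in the last image (divider e, in shadow) was about 4 mm off. I put that down to misreading the shadowed edge.

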